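# Clear the pivot plate, find the steel bushing by weight and offer it to the pin

### The job

Use the scraper block to sweep the three stone chips off the steel pivot plate, then stand the block on the bench clear of the plate. Lift the two look-alike bushings in turn to feel which is heavier (the steel one), standing the first back on the bench before taking the other; leave the lighter one standing upright on the bench and thread the heavier about halfway down over the plate's upright pin. Finish holding it there, level and still gripped, its lower end clear of the plate so the pin's shoulder can be greased under it; do not push the chips with the fingers, and leave the mug, tape measure and stone offcut where they are.

Things in the scene. Friction and masses are not known exactly. Their poses are not given: they have to be found in the camera images.
- pivot_plate: fixed base plate of a swing arm, level on four short feet over a straightedge that lies on the bench; smooth bare steel, 140 mm (its x) x 220 mm (its y) x 12 mm thick; its screws are flush. Origin: on the bench under its centre; its upper face is 24 mm above the bench. An upright pin stands near its left (+y) end, 83 mm from the centre; the chips lie on the part away from the pin
- pin_foot (a point): where the pin's axis meets the plate's upper face (axes as the plate's). Around it is a round shoulder, 40 mm in diameter and 5 mm high; the pin is 24 mm in diameter up to 46 mm above this point, then tapers to 10 mm at its tip, 60 mm above this point
- pin_tip (a point): top of the pin, on its axis, 84 mm above the bench
- scraper_block: scraper block: flat beech float with a black rubber sole 100 mm long (its x) x 44 mm wide (its y) x 13 mm high, and on it a grip rib along x, 72 mm long, 26 mm wide, whose top is 52 mm above the sole; 0.18 kg; near the front of the bench, to the right of the plate. Origin: centre of the sole's underside. Pushed broadside (along its y) it sweeps a path 100 mm wide
- chip_1: angular limestone chip, about 27 x 22 x 12 mm, 12 g, lying on the right-hand (-y) part of the pivot plate; origin: middle of the face it starts on
- chip_2: angular limestone chip, about 27 x 22 x 12 mm, 12 g, lying on the right-hand (-y) part of the pivot plate; origin: middle of the face it starts on
- chip_3: angular limestone chip, about 27 x 22 x 12 mm, 12 g, lying on the right-hand (-y) part of the pivot plate; origin: middle of the face it starts on
- bushing_a: one of two look-alike plain bushings (sleeves): plain metal tube, outside diameter 50 mm, bore 28 mm (clear through), 50 mm high, near-black (either may glint grey in the light), standing on end to the left of the plate (one nearer the robot, one farther); between 0.2 and 0.8 kg, the heavier (steel) at least 1.5 times the weight of the lighter (aluminium). Which is which cannot be seen and its name does not tell. Origin: centre of its lower end, z along the bore, upwards
- bushing_b: one of two look-alike plain bushings (sleeves): plain metal tube, outside diameter 50 mm, bore 28 mm (clear through), 50 mm high, near-black (either may glint grey in the light), standing on end to the left of the plate (one nearer the robot, one farther); between 0.2 and 0.8 kg, the heavier (steel) at least 1.5 times the weight of the lighter (aluminium). Which is which cannot be seen and its name does not tell. Origin: centre of its lower end, z along the bore, upwards
- tape_measure: bystander, loose: pocket tape measure, 55 x 85 x 62 mm; origin: centre of its underside
- yellow_mug: bystander, loose: plastic mug, 84 x 107 x 88 mm; origin: centre of its underside
- stone_offcut: bystander, loose: rough limestone block, 60 x 68 x 55 mm; origin: centre of its underside
Not all that is in view belongs to the job. What is shaped like the bushing_a but orange or red is not meant.

How it is judged:
By the outcome, as a careful person would: the job done as asked, in the order asked, and still so for the second after the job is handed in, while the arm keeps its last pose, push and grip.
It also fails if it takes over 69 s, if anything falls off the work surface, if the arm or the gripper's body presses on something with over 40 N, if the wrist force passes 120 N, or if a joint passes its speed limit or range.

### The arm

A 6-joint arm with a two-finger parallel gripper is mounted at the origin on a cart in front of the work surface, level with it; the furniture and walls round the work are solid. World frame = base frame: x ahead of the robot, y to its left, z up, the work surface at z = 0. Lengths are in m, angles in rad, forces in N, time in s.
With the tool pointing down it reaches from about 0.3 to 0.95 m from the base axis. Payload 3.1 kg.
Tool frame: the origin (TCP) lies midway between the tips of the shut fingers; the grasp point (between the pads) lies 19 mm behind it; y points along the fingers, x is the direction in which the jaws open and shut, and the axes are right-handed (so a half turn about y gives the same grasp; the last joint's range is limited). The gripper opens to 85 mm and grips with 20 to 120 N. Pads are 22 mm wide; open, the fingers measure 114 mm over their backs; the gripper's body (76 mm by 85 mm) begins 54 mm behind the grasp point. The pads swing forward as they close: fully open they stand 13 mm farther back than shut.
Start: joints at [1.032, 0.308, 1.634, -0, 1.2, -0.07], TCP at [0.282, 0.558, 0.231] pointing down, gripper open.
Joint ranges: [-3.06, 3.06], [-0.79, 1.96], [0.05, 2.63], [-1.19, 4.34], [0.05, 2.64], [-2.94, 2.94]. Speed limits (rad/s): [2.79, 2.79, 3.14, 3.14, 3.14, 3.14].

### API

Orientations are given as a 3x3 rotation matrix whose columns are the frame's x, y, z axes.
In Python, from bench import ctrl gives the robot as it stands. The module is installed in compiled form; this text tells all that it offers.
- The arm moves only by the shell command python3 -m crank 'ROWS' [FORCE]. ROWS is JSON, a list of rows, each a list of 3 entries, a list of its own where there are three numbers: the shift along the world's x, y, z in m, then the turn, a rotation vector about the world's x, y, z in rad, then the finger opening in m, from 0 to 0.0854. In form: [[[dx, dy, dz], [rx, ry, rz], fingers], ...]. A call has 1 to 12 rows; each row is the pose to reach, as a shift and turn from the pose measured when the call began; what a row does not reach only later rows make up. A row lasts 1/8 s, in which the tool goes at most 62.5 mm and 10.7 degrees, less where a joint would pass 70% of its speed; a pose out of reach is approached as far as the arm can. A call with a gripper value outside its range is refused whole. The fingers move at their own pace and stop on an object; FORCE is the grip in N (left out, the last holds). Time passes only in rows, so rows that repeat a pose let the fingers close. It gives the time, the measured TCP pose, the force and the opening at its end, in the units of the state.
- ctrl.get_obs(): the state, without advancing time (a new reading comes with each control period).
- ctrl.snapshot(name): name is "scene" or "side" or "wrist"; returns the picture (420x560x3 uint8, red, green, blue); there is no depth.
- ctrl.camera_model(name): a dict with "mtx" (3x3 intrinsics, pixels), "rvec" (rotation vector, rad) and "tvec" (3), from world to camera coordinates, as OpenCV has them. Camera axes: x right, y down, z forward; pixel columns grow to the right and rows downward; lengths in m; the calibration is good to about 2 mm. A picture is of the moment at which its call begins: read the wrist's pose just before it. camera_model takes no time and is no camera call; for the wrist camera it gives the pose at the moment of the call.
- ctrl.finish_job(): hands the job in, once; it reports no verdict.
Trained networks look in the newest picture that a camera, given by its name, has taken for a name from the list of things; names that differ only in an ending like _2 or _b are one class to them, and where a whole thing is asked for, a point or a joint stands for the part that bears it (a point fixed in the world has none). Each returns a list of dicts, best first, with "p" (0 to 1); they miss things now and then, are a little off and sometimes report something else, mostly with a low value. They report only what shows in the picture. A call takes as long as a camera call. They do not tell look-alikes from the thing itself.
- ctrl.search_frame(label, camera): "rect" ([left, top, right, bottom] in pixels, round what is visible of it).
The state is a dict: "time": time; "joint_positions": joint angles; "dq": joint speeds; "effort": joint torques, N m; "eef_pos": TCP position; "orientation": TCP orientation; "wrist_force": force on the tool from outside, world axes, zero at the start; "moment": the same for the moment, N m; "gripper_width": opening from 0.0 (shut) to 1.0 (fully open).
Only numpy, scipy, OpenCV 4.12 (cv2) and the standard library are available. Lean on these libraries where they do the work, as an engineer would, in place of code of your own. Each camera call takes 0.05 s, during which the arm holds its last target.

## Working session

There is one attempt and no reset: what is moved stays moved. The work goes in short steps, Python scripts to look and compute and a shell command to move; the robot and the scene stay as the last step left them, time stands still between calls to the robot, and variables do not carry over. Pictures are saved under pics/ and viewed, and the job is handed in when it is done.

```bash
ls; mkdir -p pics
python3 - <<'E'
from bench import ctrl
import cv2,numpy as np
o=ctrl.get_obs()
for k,v in o.items(): print(k,np.round(v,4).tolist())
for c in ["scene","side","wrist"]:
    im=ctrl.snapshot(c); cv2.imwrite(f"pics/{c}0.png",im[:,:,::-1])
    m=ctrl.camera_model(c); R=cv2.Rodrigues(np.array(m["rvec"]))[0]
    print(c,np.round(m["mtx"],1).tolist(), "pos",np.round(-R.T@np.array(m["tvec"]).ravel(),3), np.round(R,2).tolist())
    if c!="wrist":
      for n in ["pivot_plate","scraper_block","chip_1","bushing_a","tape_measure","yellow_mug","stone_offcut"]:
        print(n,[(np.round(d["rect"]).tolist(),round(d["p"],2)) for d in ctrl.search_frame(n,c)])
print(ctrl.get_obs()["time"])
E
```

```text
pics
time 0.0
joint_positions [1.0323, 0.309, 1.6352, 0.0, 1.1997, -0.0697]
dq [-0.0008, -0.0002, 0.0001, -0.0005, -0.001, -0.0008]
effort [-0.001, -41.5263, -27.6658, -0.0003, 0.0105, 0.0]
eef_pos [0.282, 0.5569, 0.23]
orientation [[0.4518, -0.0012, -0.8921], [0.8921, -0.002, 0.4518], [-0.0023, -1.0, 0.0002]]
wrist_force [-0.6773, -0.9332, 0.0031]
moment [0.0342, -0.0229, -0.0425]
gripper_width 0.9976
scene [[517.9, 0.0, 283.7], [0.0, 517.9, 210.8], [0.0, 0.0, 1.0]] pos [-0.565  0.823  0.656] [[-0.57, -0.82, -0.02], [-0.33, 0.25, -0.91], [0.75, -0.51, -0.41]]
pivot_plate [([277.0, 203.0, 357.0, 246.0], 0.56)]
scraper_block [([374.0, 195.0, 404.0, 216.0], 0.67)]
chip_1 [([323.0, 213.0, 329.0, 221.0], 0.52)]
bushing_a [([152.0, 253.0, 175.0, 284.0], 0.94), ([229.0, 232.0, 251.0, 257.0], 0.89), ([236.0, 253.0, 255.0, 283.0], 0.63), ([186.0, 237.0, 203.0, 262.0], 0.61)]
tape_measure [([343.0, 179.0, 356.0, 203.0], 0.88)]
yellow_mug [([266.0, 184.0, 295.0, 216.0], 0.64)]
stone_offcut [([182.0, 278.0, 214.0, 305.0], 0.67)]
side [[413.3, 0.0, 281.5], [0.0, 413.3, 211.0], [0.0, 0.0, 1.0]] p
[... 166 characters left out ...]
305.0, 282.0, 340.0], 0.61)]
chip_1 [([265.0, 191.0, 283.0, 214.0], 0.68), ([305.0, 283.0, 350.0, 320.0], 0.61), ([268.0, 250.0, 277.0, 259.0], 0.56), ([281.0, 257.0, 284.0, 264.0], 0.48)]
bushing_a [([228.0, 186.0, 245.0, 210.0], 0.83), ([266.0, 191.0, 281.0, 214.0], 0.74), ([266.0, 168.0, 278.0, 188.0], 0.6)]
tape_measure [([304.0, 282.0, 350.0, 322.0], 0.83)]
yellow_mug [([315.0, 212.0, 350.0, 258.0], 0.87), ([233.0, 216.0, 318.0, 293.0], 0.33)]
stone_offcut [([227.0, 169.0, 239.0, 190.0], 0.53), ([229.0, 304.0, 283.0, 342.0], 0.23)]
wrist [[356.0, 0.0, 277.5], [0.0, 356.0, 207.2], [0.0, 0.0, 1.0]] pos [0.211 0.593 0.373] [[0.45, 0.89, 0.0], [0.85, -0.43, 0.31], [0.27, -0.14, -0.95]]
0.85
```

View pics/scene0.png

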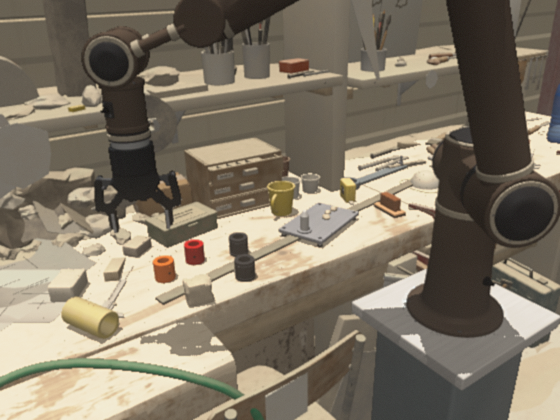

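View pics/side0.png

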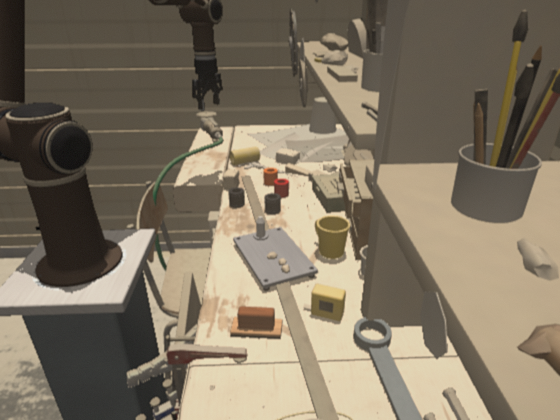

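View pics/wrist0.png

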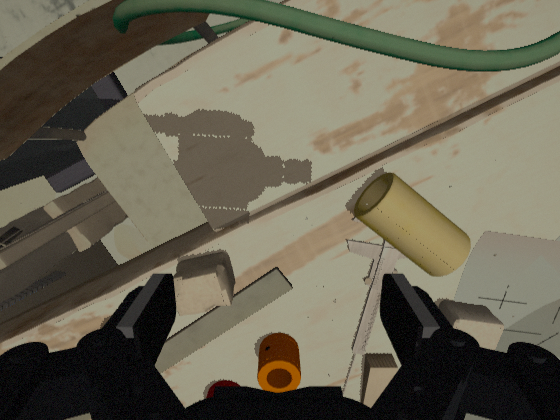

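Run:
```python
import cv2
a=cv2.imread('pics/side0.png')[160:350,200:400]; cv2.imwrite('pics/side0z.png',cv2.resize(a,None,fx=3.1,fy=3.1,interpolation=2))
a=cv2.imread('pics/scene0.png')[160:320,140:420]; cv2.imwrite('pics/scene0z.png',cv2.resize(a,None,fx=2.8,fy=2.8,interpolation=2))
```

```text
(no output)
```

View pics/side0z.png

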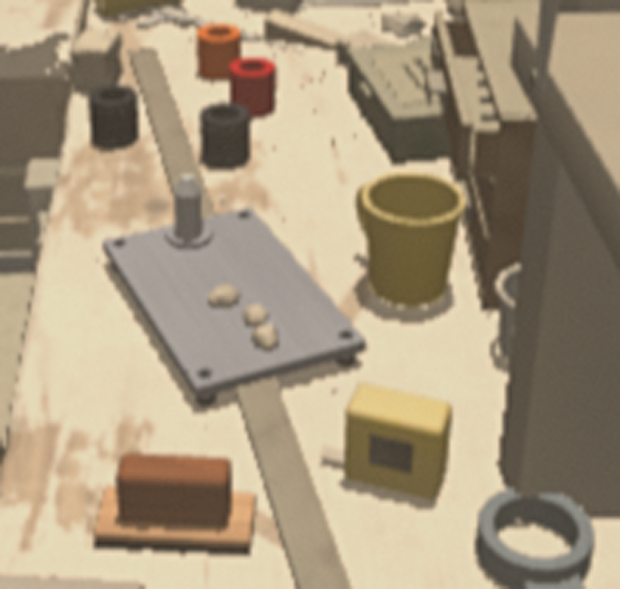

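View pics/scene0z.png

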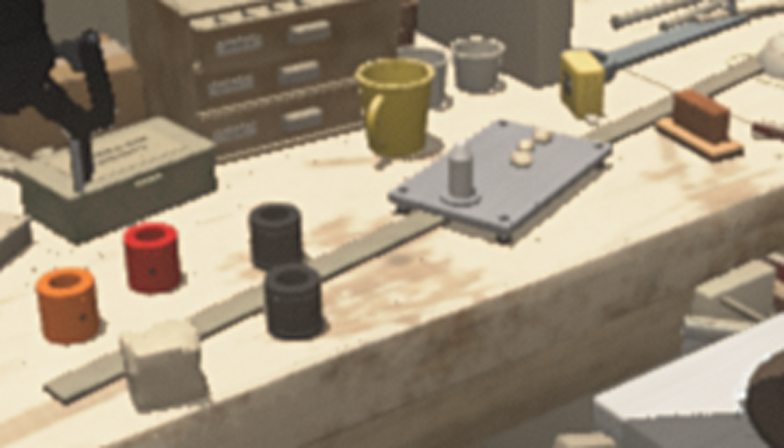

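Side zoom: plate with pin at zoom (188,180), chips at (223,294), (255,314), (265,335), block at (180,505), black bushings at (113,115) and (225,135). The orange and red bushings are decoys. Next I turn these into positions.

```bash
cat > h.py <<'E'
from bench import ctrl
import cv2,numpy as np
def cam(c):
    m=ctrl.camera_model(c); R=cv2.Rodrigues(np.array(m["rvec"]))[0]; t=np.array(m["tvec"]).ravel(); return np.array(m["mtx"]),R,t
def ray(c,uv,z,M=None):
    K,R,t=M or cam(c); p=-R.T@t; d=R.T@np.linalg.inv(K)@np.array([uv[0],uv[1],1.]); return p+d*(z-p[2])/d[2]
def proj(c,P,M=None):
    K,R,t=M or cam(c); q=K@(R@np.array(P,float)+t); return q[:2]/q[2]
def tri(u1,u2,c1="scene",c2="side"):
    A=[]
    for c,u in((c1,u1),(c2,u2)):
        K,R,t=cam(c); P=K@np.c_[R,t]; A.append(P)
    X=cv2.triangulatePoints(A[0],A[1],np.array(u1,float),np.array(u2,float)).ravel(); return X[:3]/X[3]
def sz(u,v): return (200+u/3.1,160+v/3.1)
def cz(u,v): return (140+u/2.8,160+v/2.8)
E
python3 - <<'E'
from h import *
r=lambda a:np.round(a,3)
print("plate side",[r(ray("side",sz(*p),.024)[:2]).tolist() for p in [(105,243),(245,210),(363,345),(200,386)]])
print("plate scene",[r(ray("scene",cz(*p),.024)[:2]).tolist() for p in [(500,232),(390,197),(505,121),(611,149)]])
print("pintip",r(ray("side",sz(187,176),.084)),r(ray("scene",cz(460,145),.084)),tri(cz(460,145),sz(187,176)))
print("chips side",[r(ray("side",sz(*p),.030)[:2]).tolist() for p in [(223,294),(255,314),(265,335)]])
print("chips scene",[r(ray("scene",cz(*p),.030)[:2]).tolist() for p in [(522,157),(526,145),(543,136)]])
print("block base side z.013",[r(ray("side",sz(*p),.013)[:2]).tolist() for p in [(95,535),(105,489),(256,495),(252,543)]])
print("rib top side .052",[r(ray("side",sz(*p),.052)[:2]).tolist() for p in [(118,473),(122,456),(230,458),(230,475)]])
print("block base scene z.013",[r(ray("scene",cz(*p),.013)[:2]).tolist() for p in [(657,124),(677,114),(742,148),(722,159)]])
print("rib top scene",[r(ray("scene",cz(*p),.052)[:2]).tolist() for p in [(674,94),(690,88),(727,108),(708,116)]])
print("bush top side",[r(ray("side",sz(*p),.05)[:2]).tolist() for p in [(113,98),(225,115)]])
print("bush top scene",[r(ray("scene",cz(*p),.05)[:2]).tolist() for p in [(293,279),(275,214)]])
print("red/orange",[r(ray("scene",cz(*p),.05)[:2]).tolist() for p in [(67,282),(152,236)]])
print("bystanders", r(ray("side",sz(397,490),.0)), r(ray("side",sz(410,300),0)), r(ray("side",sz(90,90),0)))
E
```

```text
plate side [[0.384, 0.052], [0.505, 0.102], [0.586, -0.101], [0.463, -0.145]]
plate scene [[0.372, 0.075], [0.494, 0.116], [0.572, -0.09], [0.449, -0.133]]
pintip [0.455 0.058 0.084] [0.445 0.066 0.084] [0.45357382 0.0613614  0.08064031]
chips side [[0.482, -0.038], [0.506, -0.066], [0.513, -0.094]]
chips scene [[0.479, -0.038], [0.499, -0.06], [0.506, -0.089]]
block base side z.013 [[0.396, -0.277], [0.4, -0.236], [0.499, -0.246], [0.495, -0.288]]
rib top side .052 [[0.412, -0.264], [0.413, -0.248], [0.482, -0.253], [0.482, -0.269]]
block base scene z.013 [[0.485, -0.234], [0.492, -0.272], [0.385, -0.262], [0.378, -0.225]]
rib top scene [[0.47, -0.242], [0.472, -0.268], [0.408, -0.259], [0.405, -0.227]]
bush top side [[0.379, 0.284], [0.491, 0.24]]
bush top scene [[0.371, 0.298], [0.484, 0.25]]
red/orange [[0.48, 0.455], [0.513, 0.36]]
bystanders [ 0.594 -0.231  0.   ] [ 0.637 -0.01   0.   ] [0.345 0.41  0.   ]
```

```bash
python3 -m crank '[[[0.015,-0.045,0.01],[0,0,0.05],0.085],[[0.03,-0.09,0.02],[0,0,0.1],0.085],[[0.045,-0.14,0.03],[0,0,0.15],0.085],[[0.06,-0.19,0.04],[0,0,0.2],0.085],[[0.075,-0.24,0.05],[0,0,0.25],0.085],[[0.095,-0.29,0.06],[0,0,0.31],0.085],[[0.11,-0.335,0.07],[0,0,0.35],0.085],[[0.118,-0.357,0.07],[0,0,0.372],0.085],[[0.118,-0.357,0.07],[0,0,0.372],0.085]]'
cat > look.py <<'E'
import sys
from h import *
n=sys.argv[1]
cs=sys.argv[2].split(',') if len(sys.argv)>2 else ["wrist"]
import pickle
for c in cs:
    M=cam(c); im=ctrl.snapshot(c); cv2.imwrite(f"pics/{c}{n}.png",im[:,:,::-1]); pickle.dump(M,open(f"pics/{c}{n}.pkl","wb"))
o=ctrl.get_obs(); print(round(o["time"],2),np.round(o["eef_pos"],4),"yaw",np.degrees(np.arctan2(o["orientation"][1][0],o["orientation"][0][0])).round(2),"toolz",np.round(np.array(o["orientation"])[:,1],4),"F",np.round(o["wrist_force"],2),"w",round(o["gripper_width"],3),"q",np.round(o["joint_positions"],2))
E
python3 look.py 1
```

```text
time: 1.98
eef_pos: [0.401, 0.1994, 0.3017]
orientation: [[0.1, 0.001, -0.995], [0.995, 0.0, 0.1], [0.0, -1.0, -0.001]]
wrist_force: [0.0, 0.1, -0.2]
gripper_width: 0.998
2.02 [0.4005 0.2003 0.3015] yaw 84.32 toolz [ 2.e-04  8.e-04 -1.e+00] F [-0.08  0.06 -1.01] w 0.994 q [ 0.37 -0.11  1.95  0.    1.3  -1.11]
```

View pics/wrist1.png

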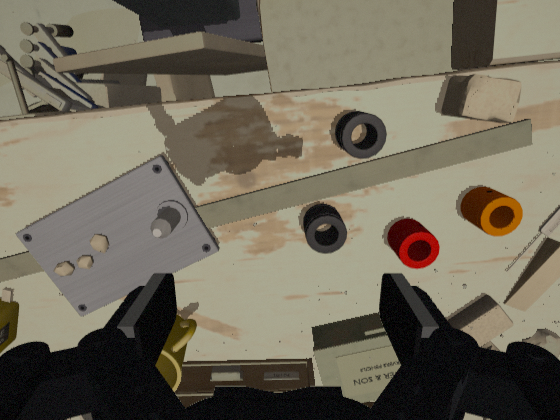

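The wrist view shows plate corners (162,155), (218,245), (83,317) and (20,236), with the pin tip near (157,230). Chips are at (99,243), (84,262) and (65,268), and the black bushings' top rings are at (363,135) and (327,233).

Run:
```python
from h import *
import pickle
M=pickle.load(open('pics/wrist1.pkl','rb'))
r=lambda a:np.round(a,4).tolist()
C=[ray(0,p,.024,M)[:2] for p in [(162,155),(218,245),(83,317),(20,236)]]
print("plate",[r(c) for c in C],"center",r(np.mean(C,0)))
print("sides",[round(float(np.linalg.norm(C[i]-C[(i+1)%4])),4) for i in range(4)])
d=C[0]-C[3]; e=C[1]-C[2]; print("yaw y-axis",np.degrees(np.arctan2(-d[0],d[1])),np.degrees(np.arctan2(-e[0],e[1])))
print("tip",r(ray(0,(157,230),.084,M)))
print("chips",[r(ray(0,p,.03,M)[:2]) for p in [(99,243),(84,262),(65,268)]])
print("bush",[r(ray(0,p,.05,M)[:2]) for p in [(363,135),(327,233)]])
im=cv2.imread('pics/wrist1.png')
cv2.imwrite('pics/w1a.png',np.hstack([cv2.resize(im[90:260,290:400],None,fx=3.5,fy=3.5,interpolation=2),cv2.resize(im[190:360-0,110:220],None,fx=3.5,fy=3.5,interpolation=2)]))
```

```text
plate [[0.3784, 0.0645], [0.4995, 0.1128], [0.5875, -0.0879], [0.462, -0.1354]] center [0.4819, -0.0115]
sides [0.1304, 0.2192, 0.1341, 0.2167]
yaw y-axis 22.688998059159427 23.65474642746798
tip [0.4499, 0.0633, 0.084]
chips [[0.4792, -0.0346], [0.5032, -0.0604], [0.5091, -0.0871]]
bush [[0.3753, 0.2955], [0.4861, 0.2499]]
```

View pics/w1a.png

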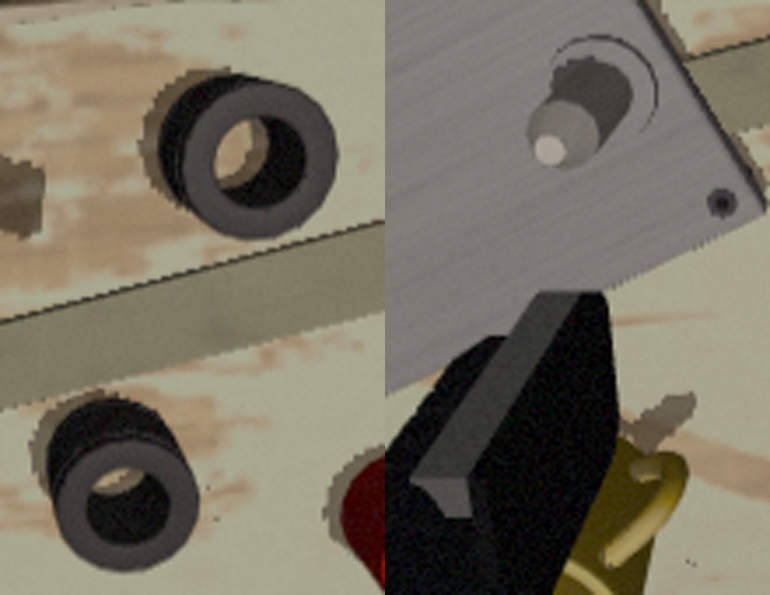

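```bash
python3 -m crank '[[[0.005,-0.05,0],[0,0,0],0.085],[[0.01,-0.11,0],[0,0,0],0.085],[[0.015,-0.17,-0.01],[0,0,0],0.085],[[0.02,-0.23,-0.02],[0,0,0],0.085],[[0.025,-0.29,-0.03],[0,0,0],0.085],[[0.03,-0.35,-0.05],[0,0,0],0.085],[[0.04,-0.4,-0.06],[0,0,0],0.085],[[0.04,-0.42,-0.07],[0,0,0],0.085],[[0.04,-0.42,-0.07],[0,0,0],0.085]]'
python3 look.py 2
```

```text
time: 3.15
eef_pos: [0.4401, -0.2191, 0.2302]
orientation: [[0.1, -0.002, -0.995], [0.995, 0.003, 0.1], [0.003, -1.0, 0.003]]
wrist_force: [-0.6, 0.7, 0.6]
gripper_width: 0.996
3.2 [ 0.4403 -0.2184  0.2308] yaw 84.32 toolz [-0.0014  0.003  -1.    ] F [ 0.01  0.39 -0.17] w 0.994 q [-0.55  0.05  1.94  0.    1.15 -2.02]
```

View pics/wrist2.png

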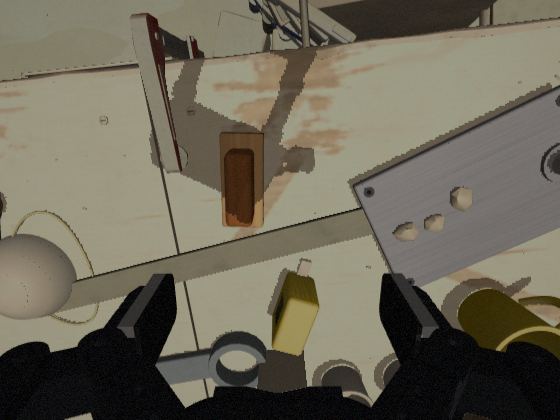

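Run:
```python
import cv2,numpy as np
im=cv2.imread('pics/wrist2.png')
cv2.imwrite('pics/w2a.png',np.hstack([cv2.resize(im[120:240,205:280],None,fx=4.5,fy=4.5,interpolation=2)]))
```

```text
(no output)
```

View pics/w2a.png

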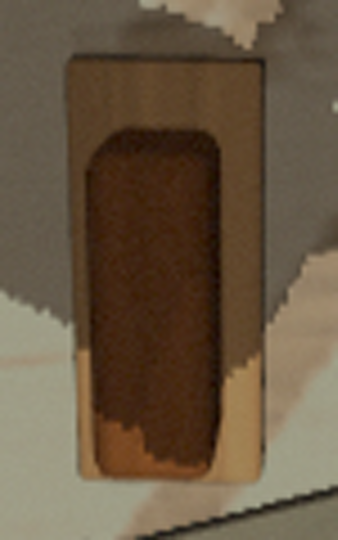

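Run:
```python
from h import *
import pickle
M=pickle.load(open('pics/wrist2.pkl','rb'))
g=lambda p:(205+p[0]/4.5,120+p[1]/4.5)
r=lambda a:np.round(a,4).tolist()
for z,L in((.013,[(68,58),(265,60),(263,480),(80,478)]),(.052,[(90,150),(216,150),(214,475),(98,475)])):
    C=[ray(0,g(p),z,M)[:2] for p in L]; print([r(c) for c in C],r(np.mean(C,0)),[round(float(np.linalg.norm(C[i]-C[(i+1)%4])),4) for i in range(4)],[np.degrees(np.arctan2(*(b-a)[::-1])) for a,b in((C[0],C[3]),(C[1],C[2]))])
C=[ray(0,p,.024,M)[:2] for p in [(353,185),(410,288)]];print("plate right end",[r(c) for c in C],np.linalg.norm(C[0]-C[1]), np.degrees(np.arctan2(*(C[1]-C[0])[::-1])))
C=[ray(0,p,.024,M)[:2] for p in [(353,185),(556,86)]];print("front edge dir",np.degrees(np.arctan2(*(C[1]-C[0])[::-1]))-90)
print("chips",[r(ray(0,p,.03,M)[:2]) for p in [(461,198),(433,223),(404,232)]])
```

```text
[[0.3928, -0.2711], [0.3976, -0.2279], [0.4958, -0.2395], [0.4909, -0.2829]] [0.4443, -0.2553] [0.0434, 0.0989, 0.0437, 0.0988] [np.float64(-6.89174462494595), np.float64(-6.68538288002881)]
[[0.4077, -0.2629], [0.4102, -0.2379], [0.479, -0.2467], [0.4765, -0.2713]] [0.4433, -0.2547] [0.0252, 0.0693, 0.0247, 0.0693] [np.float64(-6.90696256326134), np.float64(-7.293948084559407)]
plate right end [[0.4563, -0.144], [0.5802, -0.0853]] 0.13712314016668511 25.322706065659563
front edge dir 21.629429248690286
chips [[0.479, -0.038], [0.503, -0.065], [0.51, -0.0945]]
```

```bash
python3 -m crank '[[[0.002,-0.015,-0.03],[0,0,-0.01],0.055],[[0.004,-0.036,-0.08],[0,0,-0.02],0.055],[[0.004,-0.0366,-0.13],[0,0,-0.02],0.055],[[0.004,-0.0366,-0.17],[0,0,-0.02],0.055],[[0.004,-0.0366,-0.195],[0,0,-0.02],0.055],[[0.004,-0.0366,-0.208],[0,0,-0.02],0.055],[[0.004,-0.0366,-0.208],[0,0,-0.02],0.055],[[0.004,-0.0366,-0.208],[0,0,-0.02],0.015],[[0.004,-0.0366,-0.208],[0,0,-0.02],0.015],[[0.004,-0.0366,-0.208],[0,0,-0.02],0.015],[[0.004,-0.0366,-0.208],[0,0,-0.02],0.015]]' 50
python3 look.py 3 side
```

```text
time: 4.58
eef_pos: [0.4457, -0.2559, 0.0244]
orientation: [[0.119, 0.002, -0.993], [0.993, 0.001, 0.119], [0.001, -1.0, -0.001]]
wrist_force: [-0.3, 1.2, 6.8]
gripper_width: 0.297
4.62 [ 0.4458 -0.2559  0.0244] yaw 83.17 toolz [ 0.0016  0.0013 -1.    ] F [-0.11  2.48  6.56] w 0.299 q [-0.61  0.4   2.01  0.    0.73 -2.06]
```

Run:
```python
import cv2
a=cv2.imread('pics/side3.png')[200:360,190:390]; cv2.imwrite('pics/side3z.png',cv2.resize(a,None,fx=3.1,fy=3.1,interpolation=2))
```

```text
(no output)
```

View pics/side3z.png

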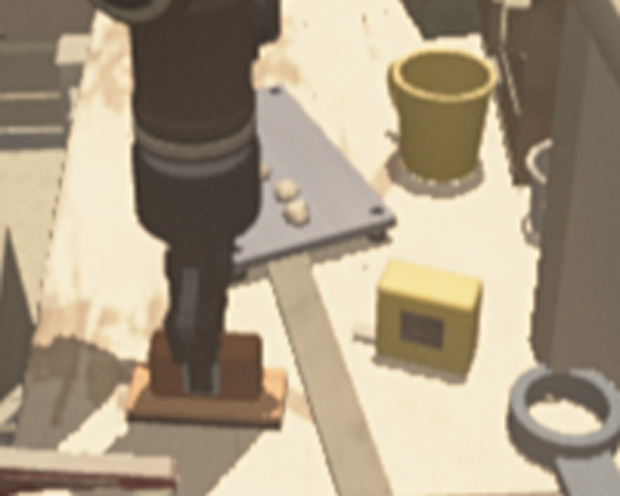

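```bash
python3 -m crank '[[[0,0,0.03],[0,0,0],0.015],[[0,0.01,0.08],[0,0,0],0.015],[[0.003,0.05,0.085],[0,0,0.09],0.015],[[0.006,0.095,0.085],[0,0,0.18],0.015],[[0.01,0.14,0.085],[0,0,0.28],0.015],[[0.014,0.185,0.085],[0,0,0.37],0.015],[[0.017,0.23,0.085],[0,0,0.45],0.015],[[0.02,0.262,0.08],[0,0,0.508],0.015],[[0.02,0.268,0.075],[0,0,0.508],0.015],[[0.02,0.268,0.06],[0,0,0.508],0.015],[[0.02,0.268,0.05],[0,0,0.508],0.015],[[0.02,0.268,0.05],[0,0,0.508],0.015]]'
python3 look.py 4 side,scene,wrist
```

```text
time: 6.12
eef_pos: [0.4643, 0.0113, 0.0729]
orientation: [[-0.377, -0.003, -0.926], [0.926, 0.002, -0.377], [0.003, -1.0, 0.002]]
wrist_force: [-0.0, 0.1, -1.3]
gripper_width: 0.295
6.28 [0.466  0.0115 0.0745] yaw 112.21 toolz [ 0.001   0.0019 -1.    ] F [-0.1   0.19 -1.29] w 0.292 q [-0.07  0.23  2.11  0.    0.8  -2.03]
```

Run:
```python
import cv2,numpy as np
a=cv2.imread('pics/side4.png')[190:310,200:360]; b=cv2.imread('pics/scene4.png')[170:270,260:400]; 
a=cv2.resize(a,(400,300),interpolation=2);b=cv2.resize(b,(400,300),interpolation=2)
w=cv2.resize(cv2.imread('pics/wrist4.png'),(400,300),interpolation=2)
cv2.imwrite('pics/c4.png',np.vstack([np.hstack([a,b]),np.hstack([w,w*0])]))
```

```text
(no output)
```

View pics/c4.png

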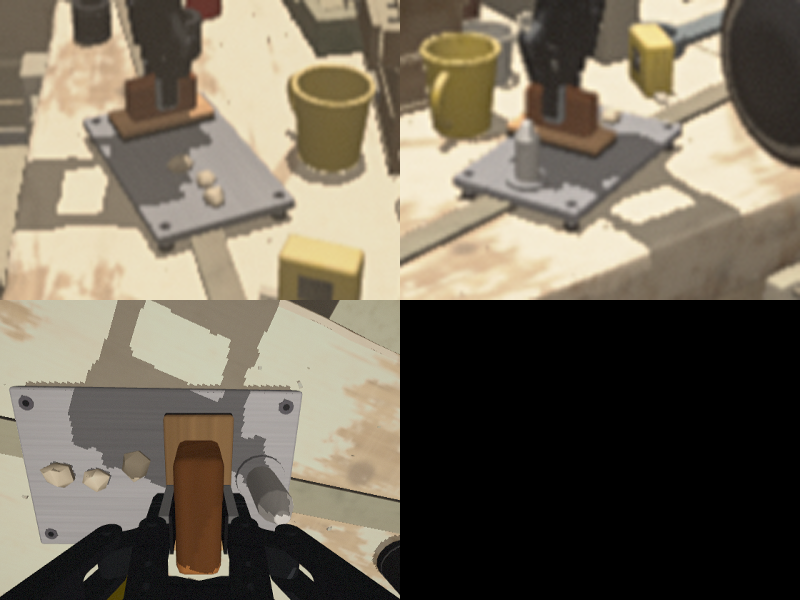

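```bash
python3 -m crank '[[[0,0,-0.01],[0,0,0],0.015],[[0,0,-0.02],[0,0,0],0.015],[[0,0,-0.0245],[0,0,0],0.015],[[0,0,-0.0255],[0,0,0],0.015],[[0,0,-0.0255],[0,0,0],0.015]]'
python3 look.py 5 side
```

```text
time: 6.9
eef_pos: [0.4661, 0.0115, 0.0489]
orientation: [[-0.378, 0.001, -0.926], [0.926, 0.002, -0.378], [0.001, -1.0, -0.002]]
wrist_force: [0.1, -0.4, -2.3]
gripper_width: 0.297
6.95 [0.4663 0.0115 0.0491] yaw 112.21 toolz [ 0.0015  0.0018 -1.    ] F [ 0.99 -0.37 -2.43] w 0.295 q [-0.07  0.28  2.11  0.    0.75 -2.03]
```

```bash
python3 -m crank '[[[0.003,-0.0074,-0.0005],[0,0,0],0.015],[[0.006,-0.0148,-0.0007],[0,0,0],0.015],[[0.0091,-0.0222,-0.0007],[0,0,0],0.015],[[0.0121,-0.0296,-0.0007],[0,0,0],0.015],[[0.0152,-0.037,-0.0007],[0,0,0],0.015],[[0.0182,-0.0444,-0.0007],[0,0,0],0.015],[[0.0212,-0.0518,-0.0007],[0,0,0],0.015],[[0.0243,-0.0592,-0.0007],[0,0,0],0.015],[[0.0273,-0.0666,-0.0007],[0,0,0],0.015],[[0.0303,-0.074,-0.0007],[0,0,0],0.015],[[0.0334,-0.0814,-0.0007],[0,0,0],0.015],[[0.0364,-0.0888,-0.0007],[0,0,0],0.015]]'
python3 look.py 6 side,wrist;  python3 - <<'E'
import cv2,numpy as np
a=cv2.imread('pics/side6.png')[190:310,200:360]
a=cv2.resize(a,(400,300),interpolation=2)
w=cv2.resize(cv2.imread('pics/wrist6.png'),(400,300),interpolation=2)
cv2.imwrite('pics/c6.png',np.hstack([a,w]))
E
```

```text
time: 8.45
eef_pos: [0.503, -0.0777, 0.0485]
orientation: [[-0.378, 0.002, -0.926], [0.926, 0.002, -0.378], [0.001, -1.0, -0.002]]
wrist_force: [-0.9, 1.8, 1.1]
gripper_width: 0.294
8.55 [ 0.5037 -0.0785  0.0485] yaw 112.21 toolz [ 3.3e-03  5.0e-04 -1.0e+00] F [ 0.94 -0.5  -0.42] w 0.294 q [-0.24  0.35  2.02  0.    0.77 -2.2 ]
```

View pics/c6.png

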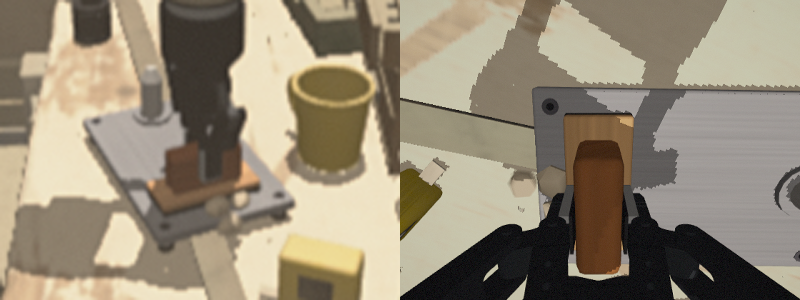

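```bash
python3 -m crank '[[[0.0022,-0.0055,0],[0,0,0],0.015],[[0.0045,-0.011,0],[0,0,0],0.015],[[0.0068,-0.0165,0],[0,0,0],0.015],[[0.009,-0.022,0],[0,0,0],0.015],[[0.0113,-0.0275,0],[0,0,0],0.015],[[0.0135,-0.033,0],[0,0,0],0.015],[[0.0158,-0.0385,0],[0,0,0],0.015],[[0.018,-0.044,0],[0,0,0],0.015],[[0.0203,-0.0495,0],[0,0,0],0.015],[[0.0225,-0.055,0],[0,0,0],0.015],[[0.0225,-0.055,0],[0,0,0],0.015]]'
python3 look.py 7 side,wrist;  python3 - <<'E'
import cv2,numpy as np
a=cv2.imread('pics/side7.png')[190:310,200:360]
a=cv2.resize(a,(400,300),interpolation=2)
w=cv2.resize(cv2.imread('pics/wrist7.png'),(400,300),interpolation=2)
cv2.imwrite('pics/c7.png',np.hstack([a,w]))
E
```

```text
time: 9.93
eef_pos: [0.5269, -0.1346, 0.0486]
orientation: [[-0.378, 0.005, -0.926], [0.926, -0.001, -0.378], [-0.003, -1.0, -0.004]]
wrist_force: [0.4, -0.6, -0.2]
gripper_width: 0.298
10.03 [ 0.5267 -0.1341  0.0486] yaw 112.22 toolz [ 4.5e-03 -5.0e-04 -1.0e+00] F [ 0.52 -0.52 -1.1 ] w 0.299 q [-0.33  0.4   1.94  0.    0.8  -2.29]
```

View pics/c7.png

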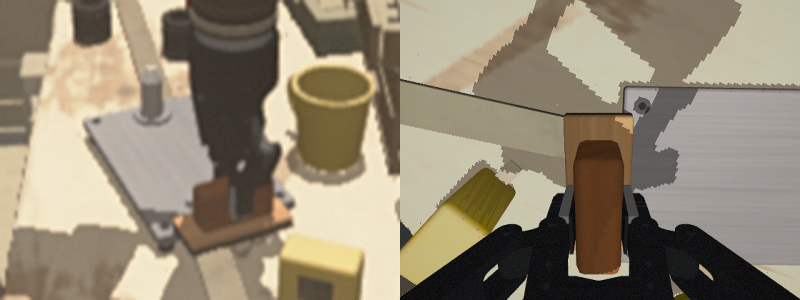

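```bash
python3 -m crank '[[[0,0,0.03],[0,0,0],0.015],[[-0.005,-0.01,0.075],[0,0,-0.05],0.015],[[-0.02,-0.035,0.09],[0,0,-0.14],0.015],[[-0.035,-0.06,0.09],[0,0,-0.24],0.015],[[-0.05,-0.085,0.09],[0,0,-0.34],0.015],[[-0.065,-0.11,0.09],[0,0,-0.43],0.015],[[-0.08,-0.12,0.09],[0,0,-0.5],0.015],[[-0.082,-0.122,0.09],[0,0,-0.5],0.015]]'
python3 look.py 8 side,wrist;  python3 - <<'E'
import cv2,numpy as np
a=cv2.imread('pics/side8.png')[190:310,200:360]
a=cv2.resize(a,(400,300),interpolation=2)
w=cv2.resize(cv2.imread('pics/wrist8.png'),(400,300),interpolation=2)
cv2.imwrite('pics/c8.png',np.hstack([a,w]))
E
```

```text
time: 11.02
eef_pos: [0.4435, -0.2562, 0.138]
orientation: [[0.113, 0.003, -0.994], [0.994, -0.002, 0.113], [-0.002, -1.0, -0.003]]
wrist_force: [-0.3, 0.1, -1.5]
gripper_width: 0.302
11.12 [ 0.4446 -0.2559  0.1383] yaw 83.61 toolz [ 0.0038 -0.0022 -1.    ] F [ 0.27  0.08 -1.77] w 0.29 q [-0.61  0.21  1.97  0.    0.96 -2.07]
```

View pics/c8.png

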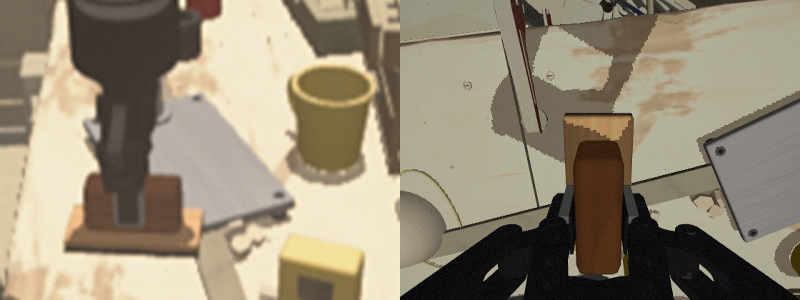

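```bash
python3 -m crank '[[[0,0,-0.04],[0,0,0],0.015],[[0,0,-0.08],[0,0,0],0.015],[[0,0,-0.102],[0,0,0],0.015],[[0,0,-0.111],[0,0,0],0.015],[[0,0,-0.1138],[0,0,0],0.015],[[0,0,-0.1138],[0,0,0],0.015],[[0,0,-0.1138],[0,0,0],0.055],[[0,0,-0.1138],[0,0,0],0.055],[[0,0,-0.1138],[0,0,0],0.055],[[0,0,-0.08],[0,0,0],0.055],[[0,0,-0.03],[0,0,0],0.055],[[0,0,0.03],[0,0,0],0.085]]'
python3 look.py 9 side,wrist;  python3 - <<'E'
import cv2,numpy as np
a=cv2.imread('pics/side9.png')[190:345,200:360]
a=cv2.resize(a,None,fx=2.5,fy=2.5,interpolation=2)
w=cv2.resize(cv2.imread('pics/wrist9.png'),(400,387),interpolation=2)
cv2.imwrite('pics/c9.png',np.hstack([a[:387],w]))
E
```

```text
time: 12.62
eef_pos: [0.4436, -0.2553, 0.1689]
orientation: [[0.111, 0.002, -0.994], [0.994, -0.001, 0.111], [-0.001, -1.0, -0.002]]
wrist_force: [0.5, -0.9, -0.3]
gripper_width: 0.837
12.72 [ 0.4495 -0.2594  0.1761] yaw 83.6 toolz [ 0.0167 -0.0112 -0.9998] F [ 0.28 -1.14 -0.07] w 0.985 q [-0.61  0.16  1.94  0.    1.02 -2.07]
```

View pics/c9.png

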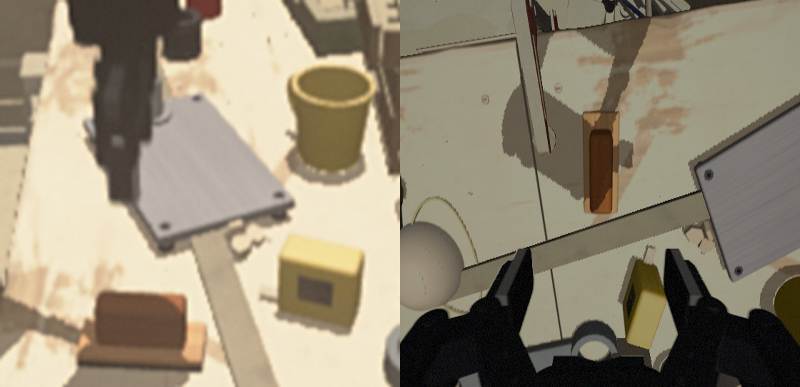

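```bash
python3 -m crank '[[[0,0.05,0.03],[0,0,-0.03],0.085],[[-0.005,0.11,0.05],[0,0,-0.06],0.085],[[-0.01,0.17,0.06],[0,0,-0.1],0.085],[[-0.012,0.23,0.06],[0,0,-0.13],0.085],[[-0.015,0.29,0.06],[0,0,-0.16],0.085],[[-0.017,0.35,0.06],[0,0,-0.19],0.085],[[-0.02,0.41,0.06],[0,0,-0.23],0.085],[[-0.025,0.46,0.06],[0,0,-0.26],0.085],[[-0.03,0.51,0.06],[0,0,-0.29],0.085],[[-0.03,0.51,0.06],[0,0,-0.29],0.085],[[-0.03,0.51,0.06],[0,0,-0.29],0.085]]'
python3 look.py 10 side,wrist
```

```text
time: 14.1
eef_pos: [0.4191, 0.2502, 0.2355]
orientation: [[0.39, 0.012, -0.921], [0.921, -0.017, 0.39], [-0.011, -1.0, -0.018]]
wrist_force: [0.3, -0.5, -0.2]
gripper_width: 0.997
14.2 [0.4195 0.2494 0.2357] yaw 66.92 toolz [ 0.0122 -0.0164 -0.9998] F [-0.01 -0.09 -0.02] w 0.995 q [ 0.46  0.04  1.94 -0.02  1.16 -0.7 ]
```

View pics/wrist10.png

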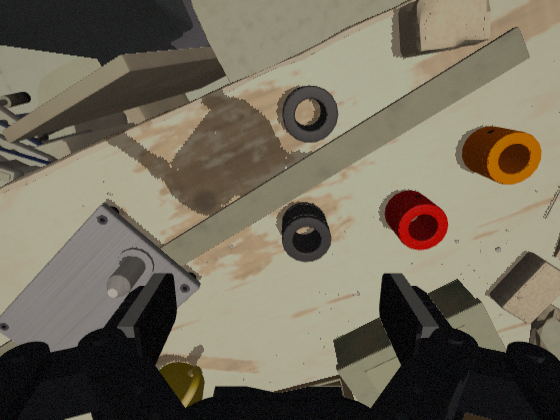

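Run:
```python
import cv2
a=cv2.imread('pics/side10.png')[160:350,200:400]; cv2.imwrite('pics/side10z.png',cv2.resize(a,None,fx=3.1,fy=3.1,interpolation=2))
```

```text
(no output)
```

View pics/side10z.png

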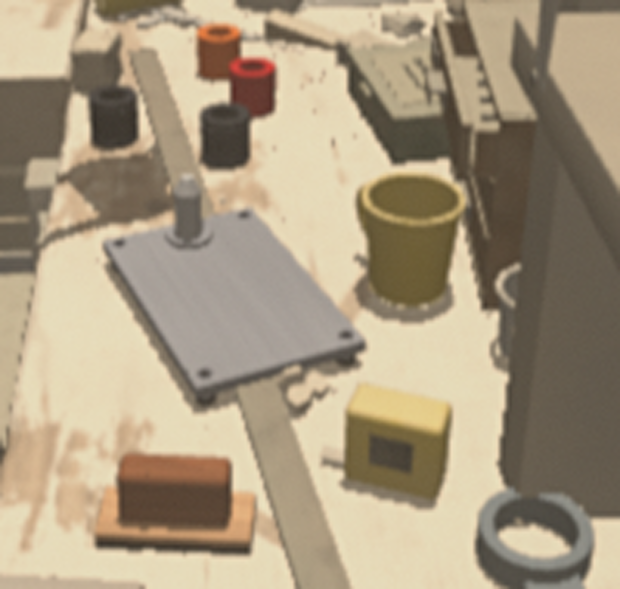

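Run:
```python
import cv2,numpy as np
im=cv2.imread('pics/wrist10.png')
a=np.hstack([cv2.resize(im[75:150,270:350],None,fx=4.8,fy=4.8,interpolation=2),cv2.resize(im[195:270,265:345],None,fx=4.8,fy=4.8,interpolation=2)])
a=cv2.convertScaleAbs(a,alpha=1.6,beta=20)
cv2.imwrite('pics/w10a.png',a)
```

```text
(no output)
```

View pics/w10a.png

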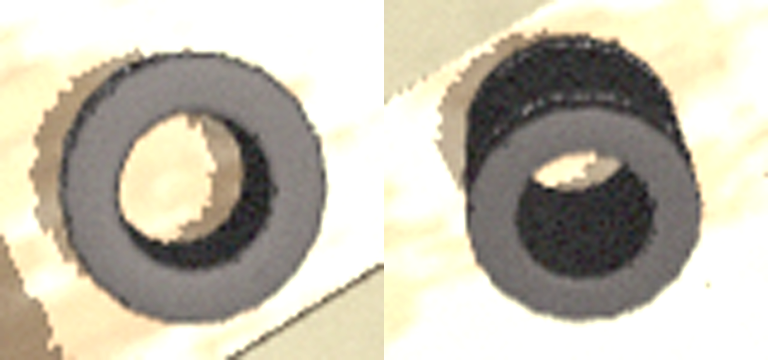

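Run:
```python
from h import *
import pickle
M=pickle.load(open('pics/wrist10.pkl','rb'))
for p in [(310.7,114.5),(306.9,239.5)]: print(ray(0,p,.05,M).round(4))
im=cv2.imread('pics/wrist10.png')
a=cv2.resize(im[230:310,90:190],None,fx=5,fy=5,interpolation=2);cv2.imwrite('pics/w10b.png',a)
```

```text
[0.3769 0.2971 0.05  ]
[0.4881 0.2496 0.05  ]
```

View pics/w10b.png

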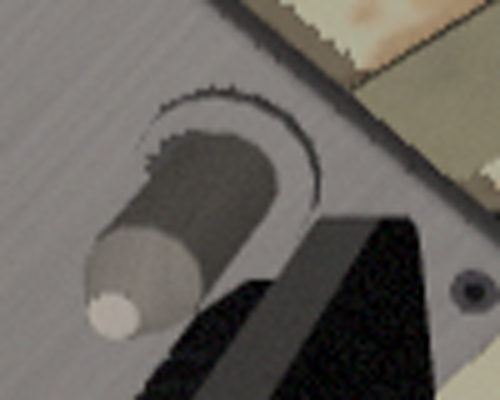

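```bash
python3 -m crank '[[[-0.02,0.024,-0.03],[0.0164,0.0122,0],0.085],[[-0.0426,0.0477,-0.08],[0.0164,0.0122,0],0.085],[[-0.0426,0.0477,-0.13],[0.0164,0.0122,0],0.085],[[-0.0426,0.0477,-0.15],[0.0164,0.0122,0],0.085],[[-0.0426,0.0477,-0.15],[0.0164,0.0122,0],0.085]]'
python3 look.py 11 side,wrist
```

```text
time: 14.82
eef_pos: [0.3757, 0.2949, 0.084]
orientation: [[0.394, -0.004, -0.919], [0.919, -0.003, 0.394], [-0.004, -1.0, 0.003]]
wrist_force: [-0.1, -0.3, -0.4]
gripper_width: 0.992
14.93 [0.3779 0.2967 0.0865] yaw 66.82 toolz [ 1.e-03  5.e-04 -1.e+00] F [0.54 0.55 0.4 ] w 0.995 q [ 0.57  0.23  2.07 -0.    0.84 -0.59]
```

View pics/wrist11.png

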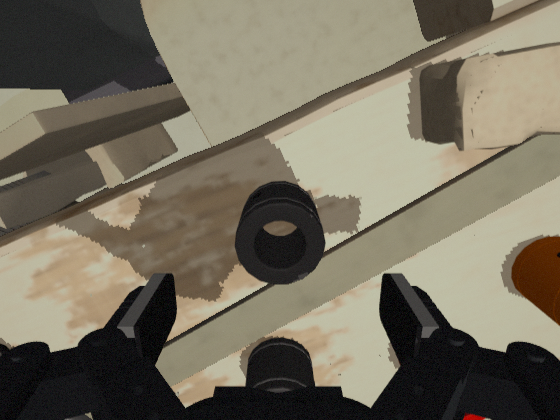

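Run:
```python
from h import *
import pickle
im=cv2.imread('pics/wrist11.png')
a=cv2.convertScaleAbs(cv2.resize(im[175:295,225:335],None,fx=4.8,fy=4.8,interpolation=2),alpha=2,beta=30);cv2.imwrite('pics/w11a.png',a)
M=pickle.load(open('pics/wrist11.pkl','rb'))
for p in [(280,240),(280,245)]: print(ray(0,p,.05,M).round(4))
```

```text
[0.3737 0.2982 0.05  ]
[0.3764 0.2971 0.05  ]
```

View pics/w11a.png

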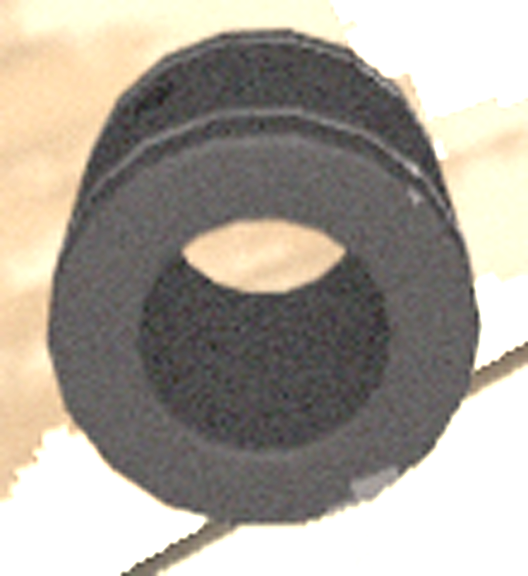

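```bash
python3 -m crank '[[[-0.0013,0.0004,-0.03],[0,0,0],0.085],[[-0.0013,0.0004,-0.055],[0,0,0],0.085],[[-0.0013,0.0004,-0.07],[0,0,0],0.085],[[-0.0013,0.0004,-0.0745],[0,0,0],0.085],[[-0.0013,0.0004,-0.0745],[0,0,0],0.03],[[-0.0013,0.0004,-0.0745],[0,0,0],0.03],[[-0.0013,0.0004,-0.0745],[0,0,0],0.03],[[-0.0013,0.0004,-0.0745],[0,0,0],0.03]]' 60
python3 -m crank '[[[0,0,0.01],[0,0,0],0.03],[[0,0,0.025],[0,0,0],0.03],[[0,0,0.04],[0,0,0],0.03],[[0,0,0.04],[0,0,0],0.03],[[0,0,0.04],[0,0,0],0.03],[[0,0,0.04],[0,0,0],0.03]]'
python3 look.py 12 side,wrist,scene; python3 look.py 12b
```

```text
time: 15.92
eef_pos: [0.3775, 0.2976, 0.0133]
orientation: [[0.393, 0.003, -0.919], [0.919, 0.001, 0.393], [0.002, -1.0, -0.002]]
wrist_force: [-1.4, -0.6, 5.6]
gripper_width: 0.581
time: 16.68
eef_pos: [0.3769, 0.2972, 0.0528]
orientation: [[0.393, 0.001, -0.919], [0.919, 0.001, 0.393], [0.001, -1.0, -0.001]]
wrist_force: [-0.1, 0.3, -2.7]
gripper_width: 0.578
16.82 [0.3771 0.2973 0.0528] yaw 66.85 toolz [ 1.6e-03  6.0e-04 -1.0e+00] F [-0.5  -0.43 -3.18] w 0.573 q [ 0.58  0.29  2.08 -0.    0.76 -0.59]
16.88 [0.3772 0.2973 0.0529] yaw 66.85 toolz [ 1.8e-03  8.0e-04 -1.0e+00] F [-0.76 -0.81 -3.88] w 0.573 q [ 0.58  0.29  2.08 -0.    0.76 -0.59]
```

View pics/wrist12.png

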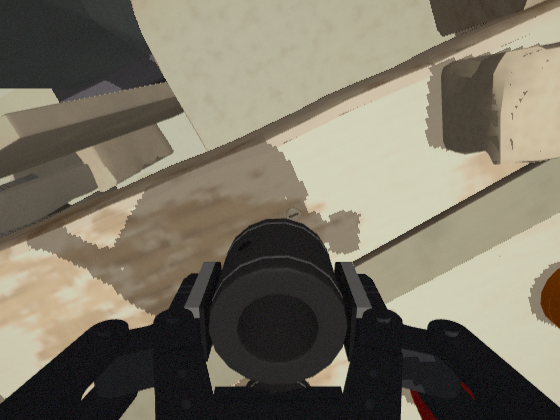

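Run:
```python
import cv2
a=cv2.imread('pics/side12.png')[140:260,200:340]; b=cv2.imread('pics/scene12.png')[200:320,200:340]
cv2.imwrite('pics/c12.png',cv2.hconcat([cv2.resize(x,None,fx=2.8,fy=2.8,interpolation=2) for x in (a,b)]))
```

```text
(no output)
```

View pics/c12.png

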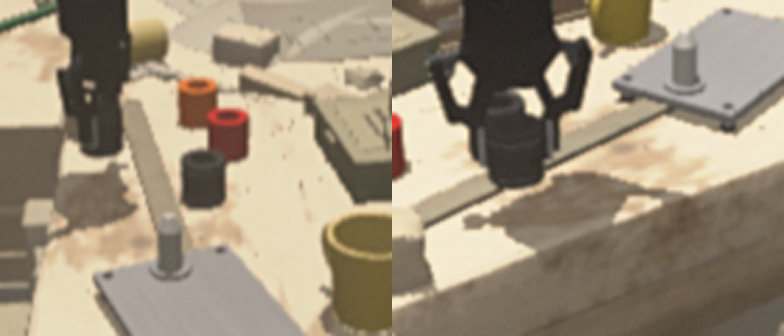

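```bash
cat > fz.py <<'E'
from h import *
f=[]
for i in range(10):
    ctrl.snapshot("side"); o=ctrl.get_obs(); f.append([*o["wrist_force"],o["effort"][1],o["effort"][2]])
f=np.array(f); print(o["time"],f.mean(0).round(3),f.std(0).round(2))
E
python3 fz.py
```

```text
17.375 [ -0.258   0.373  -2.826 -34.242 -20.629] [0.35 0.32 0.46 0.01 0.02]
```

```bash
python3 -m crank '[[[0,0,-0.02],[0,0,0],0.03],[[0,0,-0.033],[0,0,0],0.03],[[0,0,-0.038],[0,0,0],0.03],[[0,0,-0.0398],[0,0,0],0.03],[[0,0,-0.0398],[0,0,0],0.03],[[0,0,-0.0398],[0,0,0],0.085],[[0,0,-0.0398],[0,0,0],0.085],[[0,0,-0.0398],[0,0,0],0.085],[[0,0,-0.0398],[0,0,0],0.085],[[0,0,-0.02],[0,0,0],0.085],[[0,0,0.02],[0,0,0],0.085],[[0,0,0.06],[0,0,0],0.085]]'
python3 look.py 13 side,wrist
```

```text
time: 18.88
eef_pos: [0.3771, 0.2973, 0.114]
orientation: [[0.393, 0.002, -0.919], [0.919, 0.001, 0.393], [0.001, -1.0, -0.001]]
wrist_force: [0.3, 0.9, -0.0]
gripper_width: 0.998
18.98 [0.381  0.2999 0.1179] yaw 66.86 toolz [ 0.0111  0.0068 -0.9999] F [ 1.14 -0.34  0.7 ] w 0.996 q [ 0.58  0.18  2.05 -0.    0.89 -0.59]
```

View pics/wrist13.png

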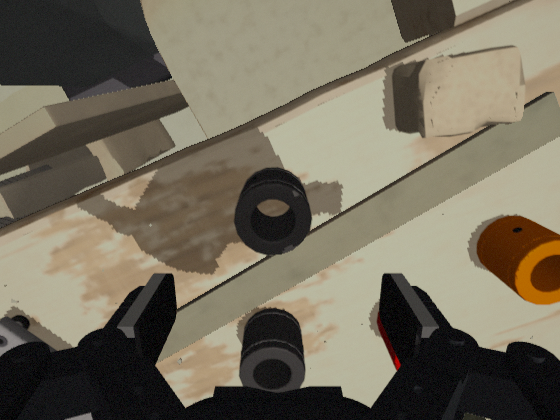

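```bash
python3 look.py 13b | head -1; python3 -m crank '[[[0.05,-0.02,0],[0,0,0],0.085],[[0.107,-0.05,-0.01],[0,0,0],0.085],[[0.107,-0.05,-0.03],[0,0,0],0.085],[[0.107,-0.05,-0.03],[0,0,0],0.085],[[0.107,-0.05,-0.03],[0,0,0],0.085]]'
python3 look.py 14 wrist
python3 - <<'E'
from h import *
im=cv2.imread('pics/wrist14.png')
a=cv2.convertScaleAbs(cv2.resize(im[175:295,225:335],None,fx=4.8,fy=4.8,interpolation=2),alpha=2,beta=30);cv2.imwrite('pics/w14a.png',a)
E
```

```text
19.02 [0.3795 0.2989 0.1158] yaw 66.85 toolz [ 0.0078  0.0046 -1.    ] F [-0.79 -0.3   0.24] w 0.996 q [ 0.58  0.18  2.06 -0.    0.89 -0.59]
time: 19.65
eef_pos: [0.4851, 0.2488, 0.0848]
orientation: [[0.393, 0.005, -0.92], [0.92, 0.004, 0.393], [0.006, -1.0, -0.004]]
wrist_force: [0.0, 0.1, -0.1]
gripper_width: 0.995
19.7 [0.4856 0.2492 0.0855] yaw 66.9 toolz [ 0.0069  0.0044 -1.    ] F [-0.01  0.3  -0.44] w 0.995 q [ 0.39  0.34  1.93  0.    0.87 -0.78]
```

View pics/w14a.png

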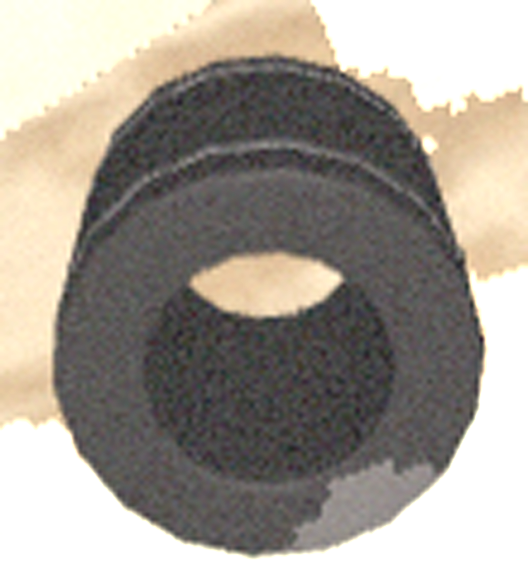

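Run:
```python
from h import *
import pickle
M=pickle.load(open('pics/wrist14.pkl','rb'))
print(ray(0,(281.2,251.5),.05,M).round(4)); o=ctrl.get_obs();print(o["eef_pos"],np.array(o["orientation"])[:,1])
```

```text
[0.4883 0.2493 0.05  ]
[0.48562805 0.24916294 0.08552844] [ 0.00689064  0.00440051 -0.99996658]
```

```bash
python3 -m crank '[[[0.0027,0.0001,-0.03],[-0.0044,0.0069,0],0.085],[[0.0027,0.0001,-0.055],[-0.0044,0.0069,0],0.085],[[0.0027,0.0001,-0.069],[-0.0044,0.0069,0],0.085],[[0.0027,0.0001,-0.0725],[-0.0044,0.0069,0],0.085],[[0.0027,0.0001,-0.0725],[-0.0044,0.0069,0],0.03],[[0.0027,0.0001,-0.0725],[-0.0044,0.0069,0],0.03],[[0.0027,0.0001,-0.0725],[-0.0044,0.0069,0],0.03],[[0.0027,0.0001,-0.0725],[-0.0044,0.0069,0],0.03]]' 60
python3 -m crank '[[[0,0,0.01],[0,0,0],0.03],[[0,0,0.025],[0,0,0],0.03],[[0,0,0.04],[0,0,0],0.03],[[0,0,0.04],[0,0,0],0.03],[[0,0,0.04],[0,0,0],0.03],[[0,0,0.04],[0,0,0],0.03]]'
python3 fz.py
python3 look.py 15 side,wrist,scene
```

```text
time: 20.7
eef_pos: [0.4892, 0.2494, 0.0145]
orientation: [[0.392, 0.001, -0.92], [0.92, 0.0, 0.392], [0.001, -1.0, -0.001]]
wrist_force: [-1.7, -0.7, 6.2]
gripper_width: 0.568
time: 21.45
eef_pos: [0.4884, 0.2491, 0.0538]
orientation: [[0.392, 0.0, -0.92], [0.92, -0.0, 0.392], [-0.0, -1.0, -0.0]]
wrist_force: [0.5, -0.2, -7.6]
gripper_width: 0.568
21.95 [  0.149  -0.087  -7.505 -42.751 -23.55 ] [0.63 0.38 0.43 0.07 0.04]
22.1 [0.4892 0.2494 0.0545] yaw 66.92 toolz [ 1.5e-03  3.0e-04 -1.0e+00] F [ 0.24 -0.01 -7.35] w 0.566 q [ 0.39  0.4   1.92 -0.    0.82 -0.78]
```

View pics/wrist15.png

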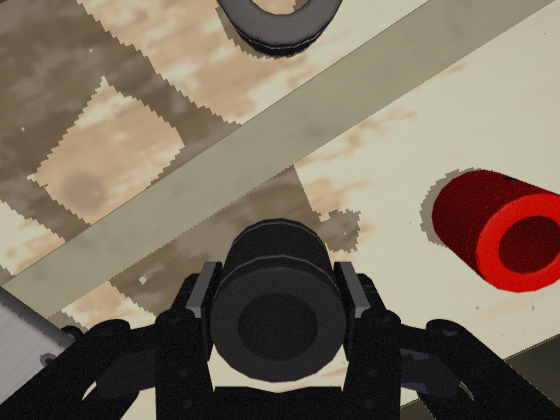

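Run:
```python
from h import *
import pickle
M=pickle.load(open('pics/wrist10.pkl','rb'))
print("tip w10",ray(0,(112.8,293),.084,M).round(4))
g=lambda x,y:(90+x/5,230+y/5)
print("shoulder arc pts z.029", [ray(0,g(*p),.029,M)[:2].round(4).tolist() for p in [(140,150),(220,90),(318,190),(290,120)]])
M=pickle.load(open('pics/wrist1.pkl','rb'))
print("tip w1",ray(0,(156.6,232.9),.084,M).round(4))
M=pickle.load(open('pics/wrist15.pkl','rb'))
im=cv2.imread('pics/wrist15.png')
a=cv2.convertScaleAbs(cv2.resize(im[210:390,200:360],None,fx=3.3,fy=3.3,interpolation=2),alpha=3.5,beta=20);cv2.imwrite('pics/w15a.png',a)
for p in [(278,325),(278,327)]: print("bore top in hand",ray(0,p,.0895,M).round(4))
```

```text
tip w10 [0.4534 0.0631 0.084 ]
shoulder arc pts z.029 [[0.4405, 0.049], [0.4348, 0.0725], [0.4641, 0.08], [0.4468, 0.0828]]
tip w1 [0.4532 0.0622 0.084 ]
bore top in hand [0.4875 0.2498 0.0895]
bore top in hand [0.4882 0.2495 0.0895]
```

View pics/w15a.png

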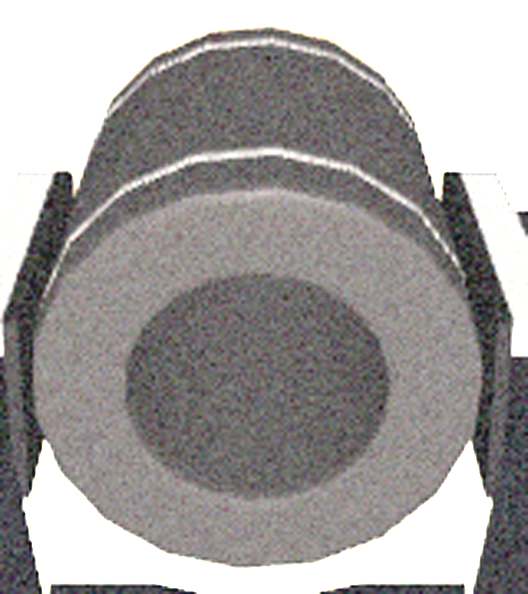

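```bash
python3 -m crank '[[[0,-0.005,0.03],[0,0,0],0.03],[[-0.003,-0.02,0.065],[0,0,0],0.03],[[-0.01,-0.06,0.068],[0,0,0],0.03],[[-0.019,-0.105,0.068],[0,0,0],0.03],[[-0.028,-0.15,0.068],[0,0,0],0.03],[[-0.034,-0.18,0.066],[0,0,0],0.03],[[-0.0349,-0.1865,0.065],[0,0,0],0.03],[[-0.0349,-0.1865,0.065],[0,0,0],0.03],[[-0.0349,-0.1865,0.065],[0,0,0],0.03]]' 80
python3 look.py 16 side,scene
python3 - <<'E'
from h import *
import pickle
for c,o in(("side",(220,180)),("scene",(270,170))):
    im=cv2.imread(f'pics/{c}16.png'); x,y=o
    cv2.imwrite(f'pics/{c}16z.png',cv2.resize(im[y:y+100,x:x+90],None,fx=6,fy=6,interpolation=2))
a,b=[cv2.imread(f'pics/{c}16z.png') for c in("side","scene")]
cv2.imwrite('pics/c16.png',cv2.resize(np.hstack([a,b]),(800,444)))
E
```

```text
time: 23.22
eef_pos: [0.4548, 0.0637, 0.1197]
orientation: [[0.391, 0.002, -0.92], [0.92, 0.001, 0.391], [0.002, -1.0, -0.002]]
wrist_force: [0.7, 0.2, -7.3]
gripper_width: 0.561
23.32 [0.4547 0.0638 0.1196] yaw 66.99 toolz [ 2.1e-03  6.0e-04 -1.0e+00] F [-0.73  0.51 -7.56] w 0.567 q [ 0.04  0.14  2.1   0.    0.9  -1.13]
```

View pics/c16.png

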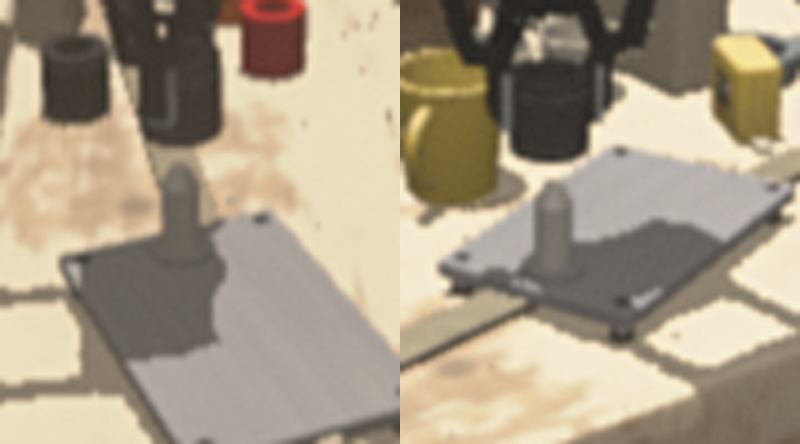

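Run:
```python
from h import *
for c,o in(("side",(220,180)),("scene",(270,170))):
    print(c,[((proj(c,(.4533,.063,z))-o)*4.444).round(1).tolist() for z in(.024,.084,.105,.13)], "per mm x,y",((proj(c,(.4543,.063,.1))-proj(c,(.4533,.063,.1)))*4.444).round(2),((proj(c,(.4533,.064,.1))-proj(c,(.4533,.063,.1)))*4.444).round(2))
```

```text
side [[179.2, 247.0], [176.4, 159.7], [175.4, 128.0], [174.2, 89.6]] per mm x,y [ 1.72 -0.04] [ 0.01 -0.81]
scene [[149.1, 268.8], [149.0, 179.9], [149.0, 148.1], [148.9, 109.6]] per mm x,y [-0.99 -0.53] [-1.33  0.4 ]
```

Run:
```python
from h import *
for c,rb,rp,lo,hi in(("side",[204,206,208],[224,227,230],236,278),("scene",[190,193,196,199],[217,220,224],374-100+5,330)):
    g=cv2.cvtColor(cv2.imread(f'pics/{c}16.png'),cv2.COLOR_BGR2GRAY)
    lo=238 if c=="side" else 375-0
    if c=="scene": lo,hi=375-0,410
    print(c)
    if c=="side": lo,hi=245,276
    else: lo,hi=380,412
    xo=0
    if c=="scene": lo,hi=290-4,320
    for r in rb+rp: print(r,lo,g[r,lo:hi].tolist())
```

```text
side
204 245 [179, 203, 204, 207, 197, 134, 71, 54, 55, 58, 56, 57, 68, 89, 81, 64, 60, 62, 61, 61, 60, 60, 58, 56, 93, 167, 208, 216, 218, 219, 217]
206 245 [185, 200, 210, 219, 218, 178, 97, 61, 65, 64, 62, 63, 72, 87, 82, 64, 60, 62, 59, 60, 62, 62, 58, 56, 82, 145, 185, 192, 198, 207, 213]
208 245 [179, 190, 204, 212, 216, 209, 125, 65, 67, 74, 75, 76, 79, 79, 68, 60, 61, 62, 61, 61, 61, 61, 61, 55, 86, 147, 183, 186, 188, 196, 207]
224 245 [185, 184, 179, 173, 169, 170, 174, 178, 185, 188, 180, 128, 97, 100, 99, 99, 99, 100, 95, 110, 155, 160, 163, 186, 196, 196, 180, 178, 180, 184, 195]
227 245 [184, 179, 170, 160, 157, 157, 158, 162, 169, 182, 180, 129, 98, 98, 99, 99, 101, 99, 94, 112, 154, 164, 160, 168, 187, 190, 187, 184, 184, 189, 200]
230 245 [202, 202, 195, 183, 183, 185, 190, 198, 206, 207, 194, 145, 104, 96, 98, 100, 100, 100, 96, 102, 126, 132, 120, 104, 113, 140, 164, 166, 165, 164, 164]
scene
190 286 [159, 155, 141, 88, 45, 40, 58, 92, 96, 66, 49, 50, 52, 51, 50, 51, 52, 50, 51, 53, 51, 54, 49, 50, 54, 55, 50, 58, 89, 85, 55, 65, 114, 125]
193 286 [104, 104, 97, 69
[... 273 characters left out ...]
 235]
199 286 [102, 100, 97, 97, 96, 88, 103, 140, 109, 58, 47, 50, 53, 49, 53, 53, 53, 50, 51, 52, 52, 53, 51, 50, 46, 52, 128, 228, 240, 237, 236, 233, 234, 234]
217 286 [170, 190, 202, 205, 207, 212, 226, 221, 201, 195, 187, 177, 176, 168, 125, 104, 113, 123, 126, 124, 116, 110, 125, 164, 176, 176, 174, 177, 178, 179, 178, 179, 179, 177]
220 286 [236, 235, 233, 231, 222, 194, 184, 178, 174, 176, 177, 176, 180, 171, 125, 103, 108, 113, 115, 116, 114, 107, 125, 165, 178, 179, 179, 178, 180, 181, 178, 178, 179, 180]
224 286 [183, 180, 176, 176, 177, 175, 176, 177, 177, 178, 177, 177, 179, 171, 126, 104, 109, 115, 117, 114, 113, 109, 109, 127, 135, 136, 136, 135, 130, 112, 101, 101, 100, 100]
```

```bash
python3 -m crank '[[[-0.0007,0,0],[0,0,0],0.03],[[-0.0007,0,-0.008],[0,0,0],0.03],[[-0.0007,0,-0.016],[0,0,0],0.03],[[-0.0007,0,-0.024],[0,0,0],0.03],[[-0.0007,0,-0.03],[0,0,0],0.03],[[-0.0007,0,-0.034],[0,0,0],0.03],[[-0.0007,0,-0.034],[0,0,0],0.03]]'
python3 look.py 17 side,scene,wrist; python3 fz.py
```

```text
time: 24.2
eef_pos: [0.4537, 0.0637, 0.0852]
orientation: [[0.391, 0.001, -0.92], [0.92, 0.001, 0.391], [0.001, -1.0, -0.001]]
wrist_force: [-1.2, 0.3, -7.3]
gripper_width: 0.562
24.35 [0.4543 0.0638 0.0859] yaw 66.99 toolz [ 2.7e-03  6.0e-04 -1.0e+00] F [-0.06 -0.27 -7.51] w 0.562 q [ 0.04  0.2   2.12  0.    0.82 -1.13]
24.85 [  0.207  -0.078  -7.522 -33.313 -23.76 ] [0.54 0.35 0.46 0.05 0.03]
```

Run:
```python
from h import *
im=cv2.imread('pics/wrist17.png')
a=cv2.convertScaleAbs(cv2.resize(im[210:390,200:360],None,fx=3,fy=3,interpolation=2),alpha=3,beta=20)
c=cv2.resize(cv2.imread('pics/side17.png')[180:280,220:310],None,fx=5.4,fy=5.4,interpolation=2)[:540]
d=np.hstack([a,c]); cv2.imwrite('pics/c17.png',cv2.resize(d,None,fx=.8,fy=.8))
```

```text
(no output)
```

View pics/c17.png

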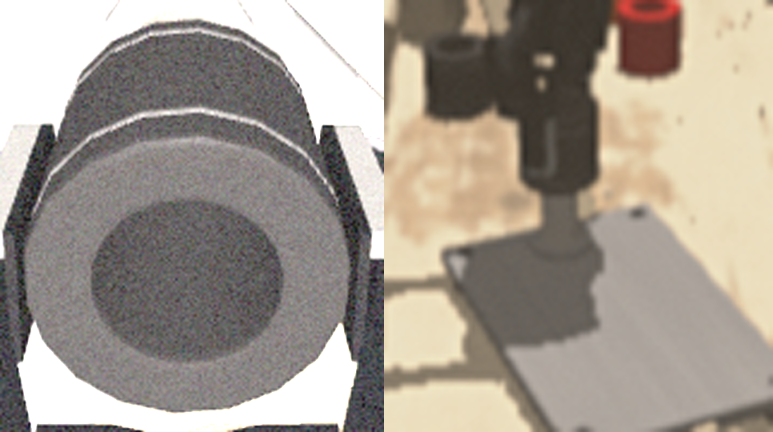

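```bash
python3 -m crank '[[[0,0,-0.004],[0,0,0],0.03],[[0,0,-0.008],[0,0,0],0.03],[[0,0,-0.012],[0,0,0],0.03],[[0,0,-0.016],[0,0,0],0.03],[[0,0,-0.0175],[0,0,0],0.03],[[0,0,-0.0175],[0,0,0],0.03],[[0,0,-0.0175],[0,0,0],0.03]]'
python3 fz.py; python3 look.py 18 side,scene,wrist;python3 - <<'E'
from h import *
c=cv2.resize(cv2.imread('pics/side18.png')[180:280,220:310],None,fx=4.4,fy=4.4,interpolation=2)
d=cv2.resize(cv2.imread('pics/scene18.png')[170:270,270:360],None,fx=4.4,fy=4.4,interpolation=2)
cv2.imwrite('pics/c18.png',np.hstack([c,d]))
E
```

```text
time: 25.72
eef_pos: [0.4541, 0.0637, 0.0683]
orientation: [[0.391, 0.002, -0.92], [0.92, 0.001, 0.391], [0.001, -1.0, -0.002]]
wrist_force: [-0.7, -0.8, -7.3]
gripper_width: 0.561
26.225 [  0.073  -0.072  -7.74  -33.892 -22.753] [0.63 0.46 0.38 0.03 0.05]
26.38 [0.454  0.0638 0.0682] yaw 66.99 toolz [ 2.1e-03  6.0e-04 -1.0e+00] F [-0.15 -0.98 -7.8 ] w 0.567 q [ 0.04  0.23  2.13  0.    0.78 -1.13]
```

View pics/c18.png

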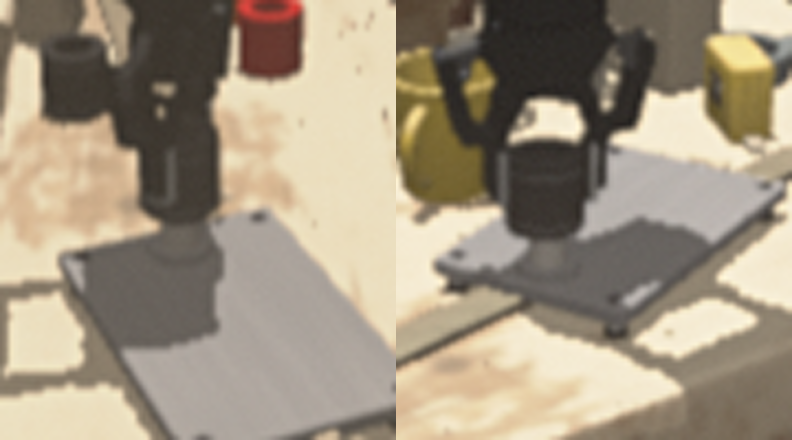

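Run:
```python
from h import *
for z in (.049,.054,.059):
  print(z,proj("scene",(.4533-.0207,.063+.014,z)).round(1),proj("side",(.4533,.063-.025,z)).round(1))
for c in("side","scene"):
    g=cv2.cvtColor(cv2.imread(f'pics/{c}18.png'),cv2.COLOR_BGR2GRAY)
    print(c,g[218:245,(260 if c=="side" else 304)].tolist())
a=cv2.resize(cv2.imread('pics/side18.png')[160:350,200:400],None,fx=3,fy=3,interpolation=2)
cv2.imwrite('pics/f18.png',a)
```

```text
0.049 [304.  226.3] [260.  232.4]
0.054 [304.  224.6] [260.  230.8]
0.059 [304.  222.9] [259.9 229.1]
side [67, 68, 68, 68, 66, 68, 70, 67, 63, 60, 67, 65, 68, 86, 99, 99, 102, 100, 101, 99, 96, 90, 93, 98, 100, 99, 98]
scene [54, 56, 56, 55, 63, 63, 82, 107, 118, 115, 117, 116, 115, 106, 100, 95, 101, 103, 100, 92, 89, 104, 127, 135, 133, 131, 138]
```

View pics/f18.png

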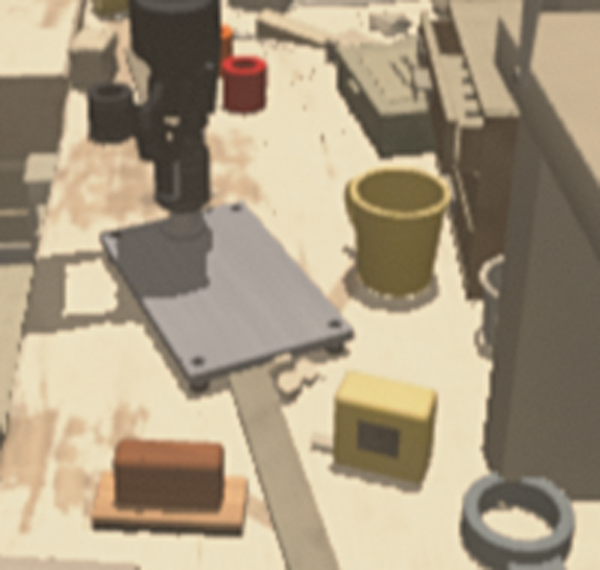

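The lower end shows at z ≈ 0.054 in both cameras. The scene view's dark edge is at row 224.3 against 224.6 predicted, and the side view's is at 230.9 against 230.8. The plate is clean, the block is standing, and the bystanders are unmoved.

Run:
```python
from bench import ctrl
print(ctrl.finish_job(), ctrl.get_obs()["time"])
```

```text
the job is handed in; nothing more can be done
the job is handed in; nothing more can be done
```

The job is done and handed in at about 26.4 s of the 69 s allowed; no verdict was reported.

- **Chips:** I swept all three off the plate's right-hand end with the scraper block. Then I stood the block on the bench near the front, clear of the plate and the chips. The last side picture shows the plate bare and the chips on the bench beside the straightedge.
- **Bushings:** The near one pulled about 2.8 N and the far one about 7.5 N, so the far one is the steel one. I stood the near one back where it came from before taking the other.
- **Pin:** The steel bushing is held on the pin, still gripped at 80 N. Its lower end is about 30 mm above the plate, well clear of the shoulder. Both fixed cameras agree with that height to within about 1 mm, and the tool is within 0.2° of vertical. The wrist force is the bushing's weight alone, so there is no sign of it pressing on the pin.
- **Bystanders:** The mug and tape measure look unmoved in the final side picture, as does the stone offcut. I compared those by eye only.

**Where checks disagreed:** Before lowering, the wrist camera and the fixed cameras differed by about 1.5 mm on how well the bushing was centred over the pin. I used a middle value, and it went on without touching.

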